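# Hold the rocker lever level over its assembly block

## Robot

A 6-joint arm with a two-finger parallel gripper is mounted at the origin on the work surface. World frame = base frame: x ahead of the robot, y to its left, z up, the work surface at z = 0. Lengths are in m, angles in rad, forces in N, time in s.
With the tool pointing down it reaches from about 0.375 to 0.9 m from the base axis. Payload 3.1 kg.
Tool frame: the origin (TCP) lies at the very end of the fingers, on their centre line; the grasp point (between the pads) lies 19 mm behind it; z points along the fingers, y is the direction in which the jaws open and shut (so a half turn about z gives the same grasp; the last joint's range is limited). The gripper opens to 85 mm and grips with 20 to 120 N. Pads are 22 mm wide; open, the fingers measure 114 mm over their backs; the gripper's body (76 mm by 85 mm) begins 54 mm behind the grasp point. The pads swing forward as they close: fully open they stand 13 mm farther back than shut.
Start: joints at [-1.351, 0.527, 1.433, -0, 1.181, -0.178], TCP at [0.242, -0.576, 0.231] pointing down, gripper open.
Joint ranges: [-3.08, 3.08], [-0.75, 2.2], [0.22, 2.44], [-1.43, 4.57], [0, 2.65], [-2.85, 2.85]. Speed limits (rad/s): [2.79, 2.79, 3.14, 3.14, 3.14, 3.14].

## Interface

Orientations are given as a unit quaternion [x, y, z, w].
In Python, from station import * gives the robot as it stands.
- The arm moves only by the tool jog_arm, never from a script. Its argument "motion" is a list of rows, each a list of 5 numbers: the shift along the world's x, y, z in cm, then the turn about the world's z in degrees, then the closure in counts, from 0 (fully open) to 255 (shut). In form: [[tx, ty, tz, yaw, jaw], ...]. A call has 1 to 10 rows; each row shifts and turns the pose as measured when the row begins; what a row does not reach is not made up. A row lasts 1/12 s, in which the tool goes at most 41.7 mm and 7.16 degrees, less where a joint would pass 70% of its speed; a pose out of reach is approached as far as the arm can. A call with a gripper value outside its range is refused whole. The fingers move at their own pace and stop on an object; "squeeze" is the grip in N (left out, the last holds). Time passes only in rows, so rows that do not move let the fingers close. It gives the time, the measured TCP pose, the force and the opening at its end, in the units of the state.
- sense(): the state, without advancing time (a new reading comes with each control period).
- snapshot(name): name is "side" or "top"; returns a dict with "img" (480x640x3 uint8, red, green, blue), "depth" (480x640 float32, m along the optical axis (not along the pixel's ray), 0 where there is no reading), "intrinsics" (3x3 intrinsics, pixels), "eye" and "attitude" of the camera in the world. Camera axes: x right, y down, z forward; pixel columns grow to the right and rows downward; lengths in m; the calibration is good to about 2 mm. A picture is of the moment at which its call begins.
- sign_off(): hands the job in, once; it reports no verdict.
The state is a dict: "t": time; "q": joint angles; "qd": joint speeds; "tau": joint torques, N m; "tcp_pos": TCP position; "tool_rot": TCP orientation; "force": force on the tool from outside, world axes, zero at the start; "ft_torque": the same for the moment, N m; "finger_gap": opening from 0.0 (shut) to 1.0 (fully open).
Only numpy, scipy, OpenCV 4.12 (cv2) and the standard library are available. Lean on these libraries where they do the work, as an engineer would, in place of code of your own. Each camera call takes 0.05 s, during which the arm holds its last target.

## Task

The scroll saw's cast-iron rocker lever is about to go back on its assembly block, but a washer has to be slipped on underneath first. Pick the lever up by its bar at the balance point, keep it level, and hold it straight above the block with the big hub over the thick stud and the small eye over the thin pin, its underside about 30 mm clear of their tips. Finish while still holding it there, level and still; do not let it touch the block, and leave everything else on the bench where it is.

Things in the scene. Friction and masses are not known exactly. Their poses are not given: they have to be found in the camera images.
- lever: Loose dark grey cast-iron rocker lever, 0.72 to 0.98 kg, lying flat, bores upright: a round hub (diameter 49 mm, 40 high, brass-bushed bore 22 mm, small pinch ear with bolt on its outer side) and a round eye (diameter 29 mm, 34 high, bore 12 mm), bores 170 mm apart, joined by a straight bar. Origin on its underside below the balance point; x from hub to eye, y across the bar, z up.
- lever_balance (a point): Balance point of the lever, in the middle of its bar: 48 mm from the hub's bore centre towards the eye, 24 mm above the lever's underside. The bar is rectangular, 14 mm wide and 22 mm high, its underside 13 mm above the bench; it is free of the hub's gusset from 30 mm beyond the hub's bore centre. Axes as the lever's (a grip closes along y).
- lever_hub (a point): Centre of the lever's hub bore at the underside (z = 0 on the bench). Axes as the lever's.
- lever_eye (a point): Centre of the lever's eye bore at the underside (z = 0 on the bench). Axes as the lever's.
- block: Assembly block, fixed to the bench: bright plate 250 x 90 x 20 mm with four screw heads and two upright round pieces 170 mm apart: a thick stud (diameter 20 mm on a 36 mm shoulder) and a thin pin (diameter 10 mm on a 24 mm shoulder). Origin on the bench under the line from stud to pin, 48 mm from the stud; x from stud to pin, z up. The plate reaches from x = -88 to +162 mm, y = -45 to +45 mm.
- stud_tip (a point): Centre of the top of the thick stud (64 mm above the bench). Axes as the block's.
- pin_tip (a point): Centre of the top of the thin pin (64 mm above the bench). Axes as the block's.
- washer: Bystander, loose: flat brass washer, outer diameter 35 mm, 4 mm thick, lying between lever and block; origin at the centre of its underside.
- jar: Bystander, loose: small amber jar, diameter 42 mm, 62 mm high, standing between lever and block; origin at the centre of its foot.
- sander: Bystander, loose: cork sanding block 66 x 36 x 23 mm, lying between lever and block; origin at the centre of its underside.
- tin: Bystander, loose: round metal tin with a paper label, diameter 100 mm, 105 mm high; origin at the centre of its foot.
- screws: Bystander, loose: open cardboard box of screws 115 x 85 x 40 mm; origin at the centre of its underside.
- leaf: Bystander, loose: fretted plywood leaf about 215 x 130 x 16 mm lying flat; origin at the centre of its underside.
- drill: Bystander, loose: grey cordless drill standing on its battery, about 210 mm high; origin at the centre of the battery's underside.
- muffs: Bystander, loose: grey ear defenders lying on the bench, about 155 x 165 x 85 mm; origin on the bench midway between the two cups, x towards the headband.
Mind the look-alikes: they are no part of the job. Of the things like the lever, leave any that is pink; of the rest the smaller one is meant.

How it is judged:
By the outcome, as a careful person would: the job done as asked, in the order asked, and still so for the second after the job is handed in, while the arm keeps its last pose, push and grip.
It also fails if it takes over 43 s, if anything falls off the work surface, if the arm or the gripper's body presses on something with over 40 N, if the wrist force passes 120 N, or if a joint passes its speed limit or range.

## Working session

There is one attempt and no reset: what is moved stays moved. The work goes in short steps, Python scripts to look and compute and a tool call to move; the robot and the scene stay as the last step left them, time stands still between calls to the robot, and variables do not carry over. Pictures are saved under pics/ and viewed, and the job is handed in when it is done.

Besides the shell and the picture viewer there is one more tool, called after "Request:" as name(argument=value, ...), one argument or row to a line, values as JSON. jog_arm: Moves the arm, as the interface text tells. Its arguments: {"type":"object","properties":{"motion":{"type":"array","items":{"type":"array","items":{"type":"number"}}},"squeeze":{"type":"number"}},"required":["motion"]}

```bash
mkdir -p pics; ls; python3 - <<'E'
from station import *
import cv2,numpy as np,pickle
print(sense())
for n in("top","side"):
    s=snapshot(n); pickle.dump(s,open(f"{n}0.pkl","wb"))
    cv2.imwrite(f"pics/{n}0.png",s["img"][:,:,::-1]); print(n,s["intrinsics"],s["eye"],s["attitude"])
E
```

```text
pics
{'t': 0.0, 'q': array([-1.35153112e+00,  5.28423917e-01,  1.43388480e+00,  1.52842636e-05,
        1.18140081e+00, -1.78492989e-01]), 'qd': array([ 6.61451128e-04,  2.24131709e-05,  1.51674433e-04,  3.02676800e-04,
        3.80846673e-03, -2.16488217e-03]), 'tau': array([ 7.16162249e-04, -4.42346084e+01, -1.78022575e+01, -2.35645366e-04,
        8.43467336e-03, -1.00537324e-05]), 'tcp_pos': array([ 0.24197478, -0.57549396,  0.23036514]), 'tool_rot': array([ 9.80288677e-01,  1.97567685e-01, -1.45104207e-05, -1.05836079e-03]), 'force': array([-0.02688811,  0.28644481, -0.07086506]), 'ft_torque': array([-0.01656528,  0.01820245, -0.05426695]), 'finger_gap': 1.0021062345650509}
top [[597.13772139   0.         325.43047918]
 [  0.         597.13772139 241.2235519 ]
 [  0.           0.           1.        ]] [0.21822096 0.0194636  1.88739599] [-0.70178937  0.70787803 -0.05612682  0.05701016]
side [[575.3241187    0.         322.98356661]
 [  0.         575.3241187  241.03684899]
 [  0.           0.           1.        ]] [ 0.34677148 -1.40236397  0.91966566] [ 0.86646989 -0.05154854  0.03391797 -0.4954011 ]
```

View pics/top0.png

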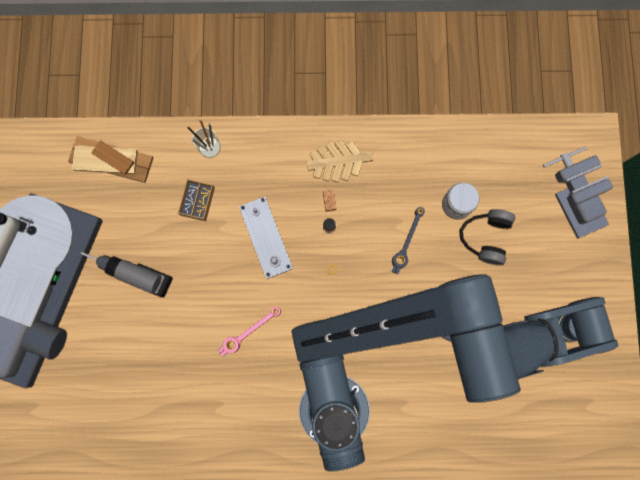

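View pics/side0.png

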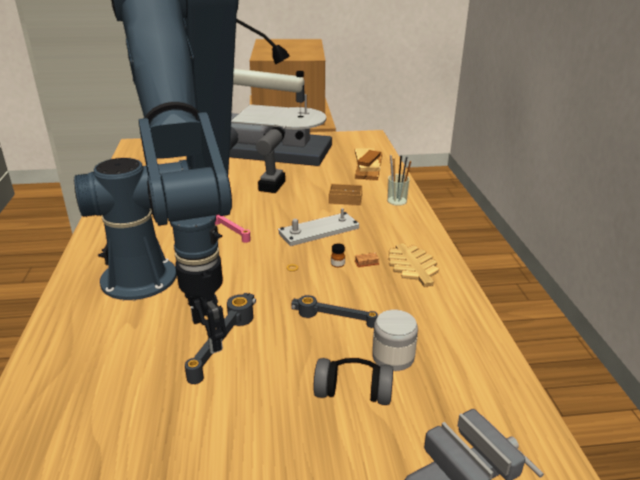

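The levers in view are a pink one (top 250,332), grey A (top 400,260–420,211; side 307,303–372,317), and grey B, which the arm hides from above (side 240,302–194,367). I'll measure A and B to see which is the smaller.

```bash
cat > h.py <<'E'
import numpy as np,cv2,pickle
from scipy.spatial.transform import Rotation as R
def ray(s,u,v):
    K=s["intrinsics"];d=np.array([(u-K[0,2])/K[0,0],(v-K[1,2])/K[1,1],1.])
    return R.from_quat(s["attitude"]).apply(d)
def onz(s,u,v,z):
    d=ray(s,u,v);e=s["eye"];return e+d*(z-e[2])/d[2]
def cloud(s):
    K=s["intrinsics"];v,u=np.mgrid[:480,:640];z=s["depth"]
    p=np.stack([(u-K[0,2])/K[0,0]*z,(v-K[1,2])/K[1,1]*z,z],-1)
    P=R.from_quat(s["attitude"]).apply(p.reshape(-1,3)).reshape(480,640,3)+s["eye"]
    P[z==0]=np.nan;return P
def proj(s,p):
    c=R.from_quat(s["attitude"]).inv().apply(np.asarray(p)-s["eye"]);K=s["intrinsics"]
    return K[0,0]*c[0]/c[2]+K[0,2],K[1,1]*c[1]/c[2]+K[1,2]
E
python3 - <<'E'
from h import *
T=pickle.load(open("top0.pkl","rb"));S=pickle.load(open("side0.pkl","rb"))
def crop(s,a,b,c,d,k,n): cv2.imwrite(n,cv2.resize(s["img"][c:d,a:b,::-1],None,fx=k,fy=k,interpolation=cv2.INTER_CUBIC))
crop(T,380,440,200,280,7,"pics/tA.png")
crop(S,170,390,285,390,3.6,"pics/sAB.png")
crop(T,230,350,180,285,5.5,"pics/tblk.png")
P=cloud(S)
for n,a in dict(Bhub=(240,302),Beye=(194,366),Ahub=(307,302),Aeye=(372,317)).items():
    print(n,onz(S,*a,.037),P[a[1],a[0]])
E
```

```text
Bhub [ 0.2890489  -0.19561852  0.037     ] [ 0.28943894 -0.20377273  0.04296434]
Beye [ 0.18853749 -0.42161897  0.037     ] [ 0.18969629 -0.42880129  0.04346405]
Ahub [ 0.4594295  -0.21492688  0.037     ] [ 0.4607394  -0.20112028  0.02673705]
Aeye [ 0.61305175 -0.29477662  0.037     ] [ 0.61399288 -0.29086198  0.03388032]
```

View pics/tA.png

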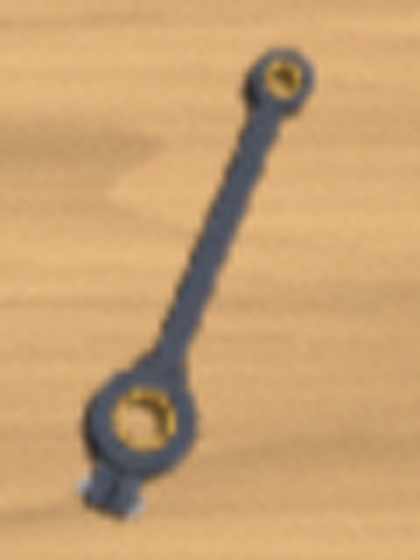

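View pics/sAB.png

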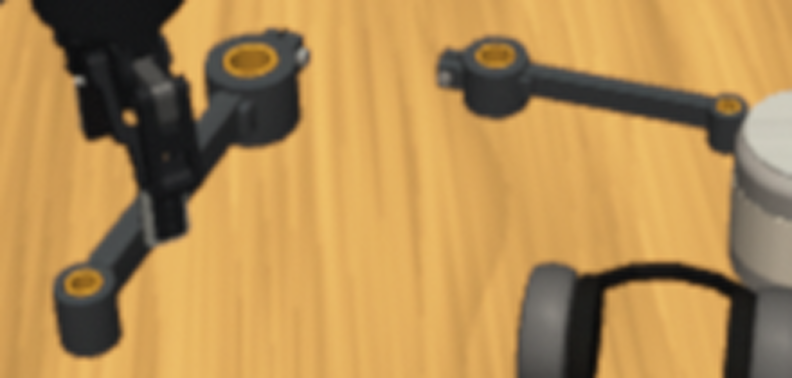

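View pics/tblk.png

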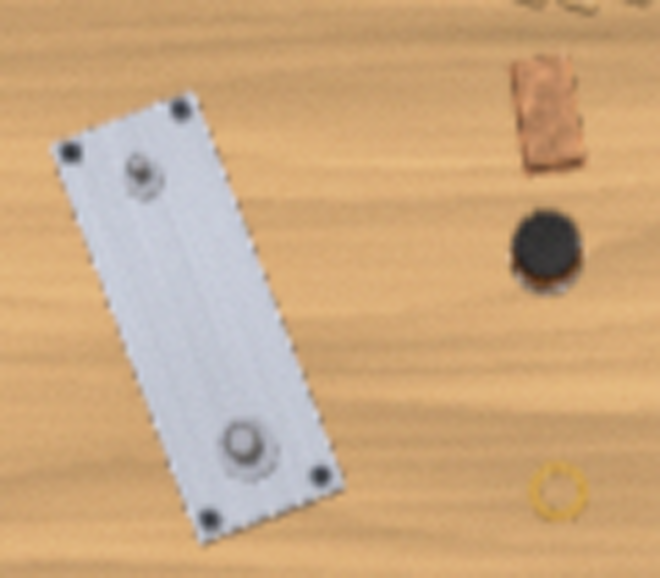

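The crops show that A is 173 mm between bores and B about 247 mm. The third lever is pink, so A is the one meant: hub at top (400,260), eye at (420,211). Next I'll measure it and the block precisely.

```bash
cat > meas.py <<'E'
from h import *
def brass(s,box,z,k=8):
    a,b,c,d=box;im=cv2.resize(s["img"][c:d,a:b],None,fx=k,fy=k,interpolation=cv2.INTER_CUBIC)
    h=cv2.cvtColor(im,cv2.COLOR_RGB2HSV);return im,h
def pix(box,k,p): return box[0]+(p[0]+.5)/k-.5,box[2]+(p[1]+.5)/k-.5
E
python3 - <<'E'
from meas import *
T=pickle.load(open("top0.pkl","rb"));S=pickle.load(open("side0.pkl","rb"))
def hull_c(s,box,z,name,dark=True):
    # region = non-wood blob filled; brass ext contour
    im,h=brass(s,box,z)
    m=((h[...,1]>165)&(h[...,0]>10)&(h[...,0]<28)).astype(np.uint8)
    # limit to within dark lever: use near-centre largest comp not touching border
    n,l,st,c=cv2.connectedComponentsWithStats(m)
    best=[i for i in range(1,n) if st[i,0]>0 and st[i,1]>0 and st[i,0]+st[i,2]<m.shape[1] and st[i,1]+st[i,3]<m.shape[0]]
    if not best: print(name,"none");return
    i=max(best,key=lambda i:st[i,4]);cs,_=cv2.findContours((l==i).astype(np.uint8),0,1)
    ct=max(cs,key=cv2.contourArea)[:,0]
    P=np.array([onz(s,*pix(box,8,p),z)[:2] for p in ct],np.float32)
    (c,ax,an)=cv2.fitEllipse(P*1000); print(name,np.round(c,1),np.round(ax,1),cv2.minEnclosingCircle(P*1000))
hull_c(T,(388,412,246,270),.040,"Thub");hull_c(T,(412,428,203,219),.034,"Teye")
hull_c(S,(294,320,294,316),.040,"Shub");hull_c(S,(364,377,306,330),.034,"Seye")
P=cloud(T)
for n,a in dict(hubrim=(393,260),eye=(424,212),bar=(410,236)).items(): print(n,P[a[1],a[0]])
# block plate
im=T["img"][185:285,230:300]; h=cv2.cvtColor(im,cv2.COLOR_RGB2HSV)
m=(h[...,1]<60).astype(np.uint8);m=cv2.morphologyEx(m,cv2.MORPH_CLOSE,np.ones((7,7)))
cs,_=cv2.findContours(m,0,1);c=max(cs,key=cv2.contourArea)[:,0]+[230,185]
W=np.array([onz(T,*p,.02)[:2] for p in c],np.float32)*1000
print("plate",cv2.minAreaRect(W))
for n,p in dict(stud=(230+241.5/5.5-.4,180+440/5.5-.4),pin=(230+138/5.5-.4,180+172/5.5-.4)).items(): print(n,p,onz(T,*p,.064))
def crop(s,a,b,c,d,k,n): cv2.imwrite(n,cv2.resize(s["img"][c:d,a:b,::-1],None,fx=k,fy=k,interpolation=cv2.INTER_CUBIC))
crop(S,275,365,200,248,8,"pics/sblk.png")
E
```

```text
Thub [ 461.6 -220.1] [3.5 9. ] ((460.5811767578125, -220.16079711914062), 4.633481979370117)
Teye [ 614.5 -281.9] [ 4.8 10.3] ((614.2494506835938, -281.2546691894531), 4.743318557739258)
Shub [ 460.4 -210.5] [25.  25.9] ((460.3542175292969, -210.27024841308594), 13.321250915527344)
Seye [ 616.1 -278.7] [12.3 15.2] ((616.1277465820312, -279.32916259765625), 7.641104698181152)
hubrim [ 0.45628894 -0.19027957  0.03418833]
eye [ 0.60992868 -0.29354377  0.0281026 ]
bar [ 0.53214976 -0.24597092  0.03291881]
plate ((536.4681396484375, 211.72154235839844), (251.79791259765625, 90.32372283935547), 20.967418670654297)
stud (273.5090909090909, 259.6) [0.4569118  0.18080495 0.064     ]
pin (254.6909090909091, 210.87272727272727) [0.6106511  0.24034112 0.064     ]
```

View pics/sblk.png

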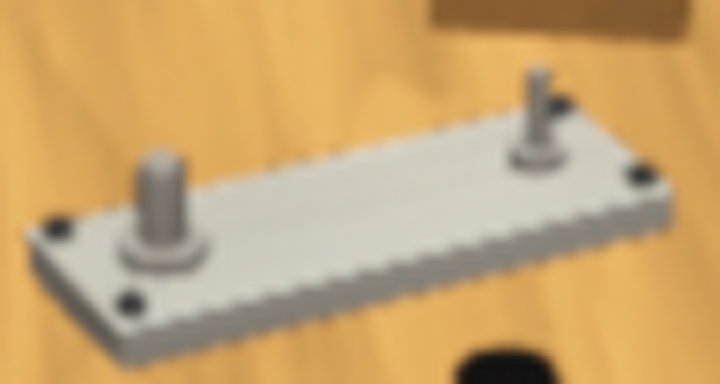

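```bash
python3 - <<'E'
from meas import *
T=pickle.load(open("top0.pkl","rb"));S=pickle.load(open("side0.pkl","rb"))
f=lambda a,b,k,x,y:(a+(x+.5)/k-.5,b+(y+.5)/k-.5)
L={}
for n,s,p,z in [("Thub",T,f(380,200,7,147,419),.04),("Teye",T,f(380,200,7,282,77),.034),("Shub",S,f(170,285,3.6,496,55),.04),("Seye",S,f(170,285,3.6,728,106),.034),("Tstud",T,f(230,180,5.5,241,440),.064),("Tpin",T,f(230,180,5.5,139,173),.064),("Sstud",S,f(275,200,8,162,155),.064),("Spin",S,f(275,200,8,540,69),.064)]:
    L[n]=onz(s,*p,z)*1000;print(n,L[n].round(1))
for a,b in [("Thub","Teye"),("Shub","Seye"),("Tstud","Tpin"),("Sstud","Spin")]:
    d=L[b]-L[a];print(a,np.hypot(*d[:2]),np.degrees(np.arctan2(d[1],d[0])))
# bar edges in top view: dark mask fit
im=T["img"].astype(int);m=(im.sum(2)<300)
v,u=np.nonzero(m[215:250,395:425]);W=np.array([onz(T,a+395,b+215,.035)[:2] for a,b in zip(u,v)],np.float32)*1000
print(cv2.fitLine(W,cv2.DIST_HUBER,0,.01,.01).ravel())
E
```

```text
Thub [ 457.1 -213.3   40. ]
Teye [ 613.4 -279.6   34. ]
Shub [ 461.  -210.2   40. ]
Seye [ 615.9 -279.4   34. ]
Tstud [456.9 181.1  64. ]
Tpin [610.1 239.8  64. ]
Sstud [461.2 186.5  64. ]
Spin [619.8 243.4  64. ]
Thub 169.78085618229863 -22.992164658052374
Shub 169.68194426230576 -24.07835036710384
Tstud 164.0111783544781 20.96526350184701
Sstud 168.49718335048524 19.72629651829961
[ 9.1181475e-01 -4.1060176e-01  5.4526312e+02 -2.4878371e+02]
```

Request:
jog_arm(
  motion=[
    [2.2, 2.9, 0, -4.6, 0],
    [2.2, 2.9, 0, -4.6, 0],
    [2.2, 2.9, 0, -4.6, 0],
    [2.2, 2.9, 0, -4.6, 0],
    [2.2, 2.9, 0, -4.6, 0],
    [2.2, 2.9, 0, -4.6, 0],
    [2.2, 2.9, 0, -4.6, 0],
    [2.2, 2.9, 0, -4.6, 0],
    [2.2, 2.9, 0, -4.6, 0],
    [2.2, 2.9, 0, -4.6, 0],
  ],
  squeeze=80,
)

```text
t: 0.93
tcp_pos: [0.462, -0.2785, 0.2257]
tool_rot: [0.974, -0.228, -0.003, -0.002]
force: [-0.1, 0.7, -0.1]
finger_gap: 0.997
```

Request:
jog_arm(
  motion=[
    [1.5, 1.6, -2, 1.0, 0],
    [1.5, 1.6, -3, 1.0, 0],
    [1.0, 1.2, -3, 0.5, 0],
    [0, 0, 0, 0, 0],
    [0, 0, 0, 0, 0],
  ],
)

```text
t: 1.35
tcp_pos: [0.5079, -0.2248, 0.144]
tool_rot: [0.979, -0.202, -0.001, -0.002]
force: [0.6, 0.2, 0.3]
finger_gap: 1.0
```

```bash
python3 - <<'E'
from meas import *
from station import *
q=sense();print(q["tcp_pos"]*1000,2*np.degrees(np.arctan2(q["tool_rot"][1],q["tool_rot"][0])),R.from_quat(q["tool_rot"]).as_matrix()[:,2].round(4))
S=snapshot("side");T=snapshot("top");print(proj(S,q["tcp_pos"]))
for n,s,b in(("s1",S,(270,400,230,340)),("t1",T,(360,460,190,290))):
    cv2.imwrite(f"pics/{n}.png",cv2.resize(s["img"][b[2]:b[3],b[0]:b[1],::-1],None,fx=5,fy=5,interpolation=2))
E
```

```text
[ 507.85923826 -224.83025748  144.02274375] -23.259619516817384 [-0.0013  0.0048 -1.    ]
(np.float64(326.6864201500111), np.float64(267.9581979263971))
```

View pics/s1.png

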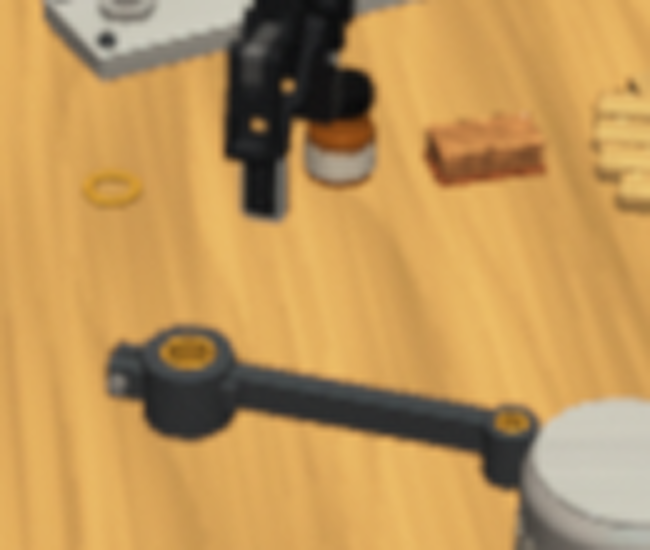

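View pics/t1.png

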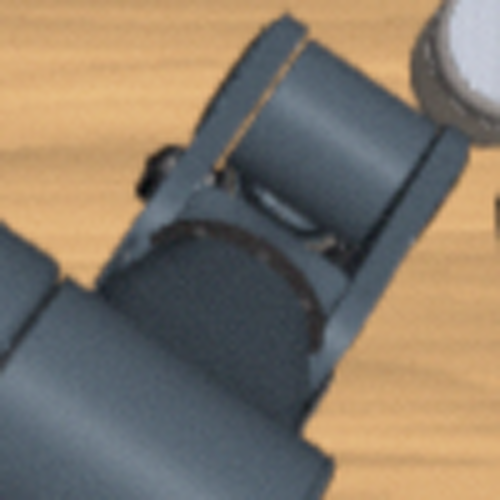

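Request:
jog_arm(
  motion=[
    [-0.2, -0.3, -3, -0.2, 0],
    [-0.2, -0.3, -3, -0.2, 0],
    [0, 0, -2.5, 0, 0],
    [0, 0, -1.5, 0, 0],
    [0, 0, 0, 0, 0],
    [0, 0, 0, 0, 0],
  ],
)

```text
t: 1.95
tcp_pos: [0.5074, -0.2444, 0.0527]
tool_rot: [0.977, -0.211, 0.01, 0.004]
force: [-0.5, -0.6, 0.0]
finger_gap: 1.001
```

Request:
jog_arm(
  motion=[
    [0, 0, 0, 0, 0],
    [0, 0, 0, 0, 0],
    [0, 0, 0, 0, 0],
  ],
)

```text
t: 2.2
tcp_pos: [0.5091, -0.248, 0.0574]
tool_rot: [0.977, -0.212, 0.014, 0.006]
force: [1.0, 1.0, -0.3]
finger_gap: 1.002
```

```bash
cat > st.py <<'E'
from meas import *
from station import *
q=sense();print(q["tcp_pos"]*1000,2*np.degrees(np.arctan2(q["tool_rot"][1],q["tool_rot"][0])),R.from_quat(q["tool_rot"]).as_matrix()[:,2].round(4),q["q"].round(3),q["qd"].round(3),q["force"].round(1),q["ft_torque"].round(2),q["t"],q["finger_gap"])
E
python3 st.py
```

```text
[ 509.06846838 -248.03561579   57.35118135] -24.49319090059589 [ 0.0249 -0.017  -0.9995] [-0.652  0.697  1.734  0.003  0.681  1.345] [-0.005 -0.03  -0.014 -0.001  0.007 -0.001] [ 1.   1.  -0.3] [-0.03  0.04  0.01] 2.2 1.0020291248856954
```

Request:
jog_arm(
  motion=[
    [0, 0, 0, 0, 0],
    [0, 0, 0, 0, 0],
    [0, 0, 0, 0, 0],
    [0, 0, 0, 0, 0],
    [0, 0, 0, 0, 0],
    [0, 0, 0, 0, 0],
  ],
)

```text
t: 2.7
tcp_pos: [0.5111, -0.2491, 0.0612]
tool_rot: [0.977, -0.212, 0.017, 0.007]
force: [0.4, -0.1, -0.2]
finger_gap: 1.002
```

```bash
python3 st.py
```

```text
[ 511.07935674 -249.07620629   61.20984705] -24.446567810782227 [ 0.0306 -0.0213 -0.9993] [-0.651  0.69   1.732  0.003  0.682  1.345] [ 0.    -0.003  0.002 -0.     0.    -0.001] [ 0.4 -0.1 -0.2] [0.01 0.03 0.03] 2.7 1.002035578529938
```

Request:
jog_arm(
  motion=[
    [-0.4, 0.9, 1.5, 0.3, 0],
    [-0.4, 0.9, 1.5, 0.3, 0],
    [0, 0, 1.5, 0, 0],
    [0, 0, 1.5, 0, 0],
  ],
)

```text
t: 3.03
tcp_pos: [0.5001, -0.2284, 0.1188]
tool_rot: [0.978, -0.206, 0.013, 0.005]
force: [-0.2, -0.2, 1.2]
finger_gap: 1.005
```

```bash
python3 st.py
```

```text
[ 500.06428308 -228.41309448  118.77606218] -23.83083512885162 [ 0.0225 -0.0148 -0.9996] [-0.633  0.58   1.743  0.002  0.792  1.353] [ 0.011 -0.305 -0.088  0.003  0.437  0.002] [-0.2 -0.2  1.2] [ 0.02  0.02 -0.01] 3.0333 1.0053908272084984
```

Request:
jog_arm(
  motion=[
    [0, 0, 0, 0, 0],
    [0, 0, 0, 0, 0],
    [0, 0, 0, 0, 0],
    [0, 0, 0, 0, 0],
  ],
)

```text
t: 3.37
tcp_pos: [0.501, -0.2286, 0.1202]
tool_rot: [0.978, -0.206, 0.014, 0.006]
force: [-0.6, -0.4, 0.1]
finger_gap: 0.999
```

```bash
python3 st.py
```

```text
[ 501.04199687 -228.643171    120.18141126] -23.78829103769929 [ 0.0258 -0.0172 -0.9995] [-0.632  0.577  1.742  0.002  0.791  1.353] [-0.002  0.013  0.007  0.    -0.007  0.   ] [-0.6 -0.4  0.1] [-0.03 -0.04 -0.04] 3.3667 0.9987748245222564
```

Request:
jog_arm(
  motion=[
    [0, 0, -0.3, 0, 0],
    [0, 0, -0.6, 0, 0],
    [0, 0, -0.6, 0, 0],
    [0, 0, -0.6, 0, 0],
    [0, 0, -0.6, 0, 0],
    [0, 0, -0.6, 0, 0],
    [0, 0, -0.6, 0, 0],
    [0, 0, -0.6, 0, 0],
    [0, 0, -0.3, 0, 0],
    [0, 0, 0, 0, 0],
  ],
)

```text
t: 4.2
tcp_pos: [0.4987, -0.2275, 0.0621]
tool_rot: [0.978, -0.207, 0.01, 0.004]
force: [-0.5, 1.2, -0.3]
finger_gap: 1.003
```

```bash
python3 st.py
```

```text
[ 498.68573632 -227.46289428   62.09668016] -23.836187542588753 [ 0.0185 -0.0119 -0.9998] [-0.633  0.676  1.773  0.002  0.671  1.353] [-0.001  0.009  0.001  0.    -0.002 -0.   ] [-0.5  1.2 -0.3] [0.06 0.02 0.04] 4.2 1.0026901116531564
```

Request:
jog_arm(
  motion=[
    [0, 0, 3, 0, 0],
    [0, 0, 3, 0, 0],
    [0, 0, 0, 0, 0],
    [0, 0, 0, 0, 0],
  ],
)

```text
t: 4.53
tcp_pos: [0.4975, -0.2267, 0.1218]
tool_rot: [0.978, -0.207, 0.008, 0.003]
force: [-0.1, 0.4, -0.4]
finger_gap: 0.998
```

```bash
python3 st.py
```

```text
[ 497.47730938 -226.66766298  121.78822946] -23.841519353409254 [ 0.0141 -0.0087 -0.9999] [-0.633  0.575  1.741  0.002  0.81   1.353] [ 0.002 -0.048 -0.028 -0.     0.013  0.001] [-0.1  0.4 -0.4] [-0.    0.1  -0.08] 4.5333 0.9978314553212987
```

Request:
jog_arm(
  motion=[
    [0, 0, -0.3, 0, 0],
    [0, 0, -0.6, 0, 0],
    [0, 0, -0.6, 0, 0],
    [0, 0, -0.6, 0, 0],
    [0, 0, -0.6, 0, 0],
    [0, 0, -0.6, 0, 0],
    [0, 0, -0.6, 0, 0],
    [0, 0, -0.6, 0, 0],
    [0, 0, -0.3, 0, 0],
    [0, 0, 0, 0, 0],
  ],
)

```text
t: 5.37
tcp_pos: [0.4947, -0.2248, 0.0638]
tool_rot: [0.978, -0.207, 0.004, 0.001]
force: [0.2, -0.5, -0.4]
finger_gap: 1.0
```

```bash
python3 st.py
```

```text
[ 494.69506309 -224.7814107    63.77238549] -23.852906802225483 [ 0.0071 -0.0036 -1.    ] [-0.633  0.672  1.774  0.002  0.688  1.353] [ 0.001  0.011  0.002  0.001 -0.002  0.   ] [ 0.2 -0.5 -0.4] [-0.02 -0.01  0.05] 5.3667 0.9995861473024786
```

Request:
jog_arm(
  motion=[
    [0, 0, 3, 0, 0],
    [0, 0, 3, 0, 0],
    [0, 0, 0, 0, 0],
    [0.2, -0.2, -0.3, 0, 0],
    [0.2, -0.2, -0.6, 0, 0],
    [0.1, 0, -0.6, 0, 0],
    [0, 0, -0.6, 0, 0],
    [0, 0, -0.6, 0, 0],
    [0, 0, -0.6, 0, 0],
    [0, 0, -0.6, 0, 0],
  ],
)

```text
t: 6.2
tcp_pos: [0.4981, -0.2279, 0.0784]
tool_rot: [0.978, -0.207, 0.0, -0.001]
force: [0.0, -0.1, -0.7]
finger_gap: 1.0
```

```bash
python3 st.py
```

```text
[ 498.14456871 -227.91927181   78.39987544] -23.87453717332585 [ 8.0e-04  1.1e-03 -1.0e+00] [-0.634  0.652  1.75   0.002  0.739  1.352] [-0.003  0.154  0.044  0.    -0.176  0.002] [ 0.  -0.1 -0.7] [-0.06 -0.04 -0.02] 6.2 1.0004772483251632
```

Request:
jog_arm(
  motion=[
    [0.1, -0.1, -0.8, 0, 0],
    [0.1, -0.1, -0.8, 0, 0],
    [0.1, -0.1, -0.8, 0, 0],
    [0.1, -0.1, -0.8, 0, 0],
    [0.1, -0.1, -0.7, 0, 0],
    [0.1, 0, -0.5, 0, 0],
    [0.1, 0, -0.2, 0, 0],
    [0, 0, 0, 0, 0],
    [0, 0, 0, 0, 0],
  ],
)

```text
t: 6.95
tcp_pos: [0.5041, -0.2323, 0.0233]
tool_rot: [0.978, -0.207, -0.003, -0.002]
force: [-0.2, -0.1, -0.3]
finger_gap: 1.0
```

```bash
python3 st.py
```

```text
[ 504.11875733 -232.29266787   23.29185115] -23.886474380168096 [-0.0047  0.0051 -1.    ] [-0.634  0.756  1.746  0.002  0.647  1.352] [ 0.     0.006 -0.005  0.001 -0.003  0.002] [-0.2 -0.1 -0.3] [ 0.01 -0.04  0.  ] 6.95 0.9997606212561462
```

Request:
jog_arm(
  motion=[
    [0, 0, -0.4, 0, 0],
    [0, 0, -0.4, 0, 0],
    [0, 0, -0.4, 0, 0],
    [0, 0, -0.3, 0, 0],
    [0, 0, 0, 0, 0],
    [0, 0, 0, 0, 0],
  ],
)

```text
t: 7.45
tcp_pos: [0.5049, -0.2327, 0.0082]
tool_rot: [0.978, -0.207, -0.001, -0.001]
force: [-0.3, -0.2, 0.1]
finger_gap: 0.999
```

```bash
cat > pic.py <<'E'
import sys
from meas import *
from station import *
S=snapshot("side");T=snapshot("top");n=sys.argv[1]
pickle.dump((S,T),open(n+".pkl","wb"))
b=list(map(int,sys.argv[2:6]));s=S if len(sys.argv)<7 else T
cv2.imwrite(f"pics/{n}.png",cv2.resize(s["img"][b[2]:b[3],b[0]:b[1],::-1],None,fx=6,fy=6,interpolation=2))
E
python3 st.py; python3 pic.py s2 280 390 250 345
```

```text
[ 504.89347926 -232.68132304    8.19388261] -23.875084437243743 [-0.0023  0.0034 -1.    ] [-0.634  0.782  1.748  0.002  0.615  1.352] [-0.     0.007  0.004  0.001 -0.003 -0.001] [-0.3 -0.2  0.1] [ 0.05 -0.03  0.05] 7.45 0.9990245708258214
```

View pics/s2.png

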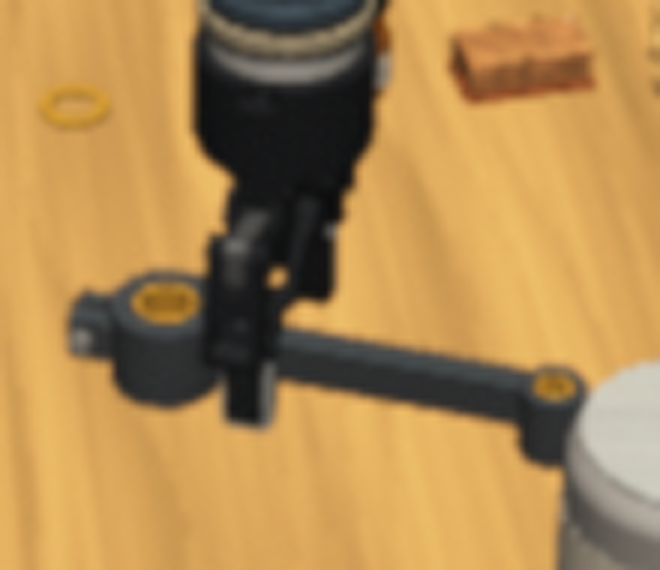

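The picture shows the fingers straddling the bar beside the hub (hub at side 307,300; near finger at 321,315), with TCP about 2 mm too far towards the eye. I'll make that correction and close the gripper.

Request:
jog_arm(
  motion=[
    [-0.2, 0.1, -0.2, 0, 0],
    [0, 0, 0, 0, 0],
    [0, 0, 0, 0, 130],
    [0, 0, 0, 0, 180],
    [0, 0, 0, 0, 255],
    [0, 0, 0, 0, 255],
    [0, 0, 0, 0, 255],
    [0, 0, 0, 0, 255],
    [0, 0, 0, 0, 255],
    [0, 0, 0, 0, 255],
  ],
  squeeze=80,
)

```text
t: 8.38
tcp_pos: [0.5031, -0.2317, 0.0071]
tool_rot: [0.978, -0.207, -0.001, -0.001]
force: [0.1, -0.7, -0.0]
finger_gap: 0.149
```

```bash
python3 st.py
```

```text
[ 503.11044283 -231.72176882    7.05556507] -23.873013372680468 [-0.0011  0.0026 -1.    ] [-0.634  0.783  1.755  0.003  0.606  1.351] [-0.     0.002  0.001 -0.001 -0.001 -0.   ] [ 0.1 -0.7 -0. ] [-0.06  0.05 -0.03] 8.3833 0.14912708337660271
```

Request:
jog_arm(
  motion=[
    [0, 0, 0, 0, 255],
    [0, 0, 0, 0, 255],
    [0, 0, 0.3, 0, 255],
    [0, 0, 0.5, 0, 255],
    [0, 0, 0.6, 0, 255],
    [0, 0, 0.6, 0, 255],
    [0, 0, 0.6, 0, 255],
    [0, 0, 0.3, 0, 255],
    [0, 0, 0, 0, 255],
    [0, 0, 0, 0, 255],
  ],
  squeeze=90,
)

```text
t: 9.22
tcp_pos: [0.4996, -0.2292, 0.0356]
tool_rot: [0.978, -0.207, -0.005, -0.003]
force: [-0.5, 0.0, -7.5]
finger_gap: 0.147
```

```bash
python3 st.py; python3 pic.py s3 280 390 250 345
```

```text
[ 499.62054832 -229.19351394   35.60280835] -23.88160300483287 [-0.0088  0.0083 -0.9999] [-0.634  0.731  1.753  0.002  0.67   1.351] [-0.002 -0.01  -0.    -0.001  0.005  0.   ] [-0.5  0.  -7.5] [-0.01 -0.06  0.05] 9.2167 0.14686229474223597
```

View pics/s3.png

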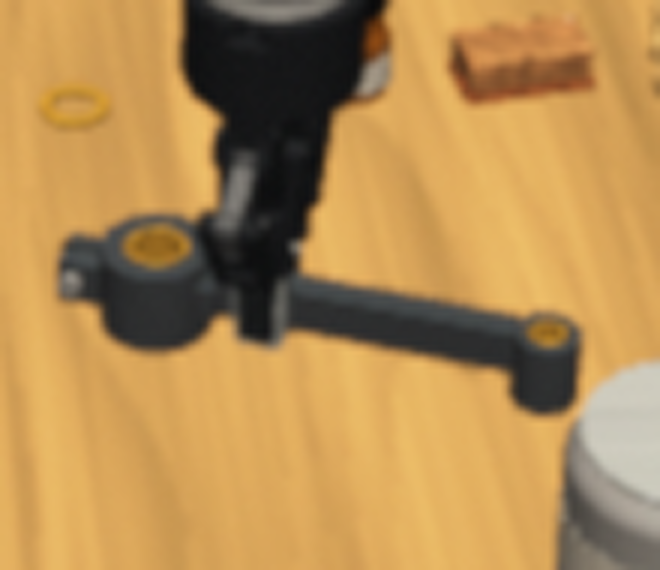

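Request:
jog_arm(
  motion=[
    [0.1, 0, 1, 0, 255],
    [0.1, 0, 1.5, 0, 255],
    [0.1, 0, 1.5, 0, 255],
    [0.1, 0, 1.5, 0, 255],
    [0.1, 0, 1.5, 0, 255],
    [0.1, 0, 1.5, 0, 255],
    [0.1, 0, 1.5, 0, 255],
    [0, 0, 0.8, 0, 255],
    [0, 0, 0, 0, 255],
    [0, 0, 0, 0, 255],
  ],
)

```text
t: 10.15
tcp_pos: [0.5034, -0.2263, 0.1498]
tool_rot: [0.978, -0.207, -0.009, -0.005]
force: [-0.5, 0.2, -8.2]
finger_gap: 0.147
```

```bash
python3 st.py
```

```text
[ 503.35141025 -226.26211595  149.75282971] -23.888520096961802 [-0.015   0.0131 -0.9998] [-0.626  0.548  1.681  0.002  0.933  1.36 ] [-0.    -0.016  0.003 -0.002  0.006  0.   ] [-0.5  0.2 -8.2] [0.01 0.01 0.04] 10.15 0.14732748418005778
```

Request:
jog_arm(
  motion=[
    [0, 0.8, 0.1, 1, 255],
    [0, 1.6, 0.1, 2, 255],
    [0, 2.2, 0, 2.3, 255],
    [0, 2.2, 0, 2.3, 255],
    [0, 2.2, 0, 2.3, 255],
    [0, 2.2, 0, 2.3, 255],
    [0, 2.2, 0, 2.3, 255],
    [0, 2.2, 0, 2.3, 255],
    [0, 2.2, 0, 2.3, 255],
    [0, 2.2, 0, 2.3, 255],
  ],
)

```text
t: 10.98
tcp_pos: [0.4937, -0.0097, 0.1443]
tool_rot: [1.0, -0.009, -0.019, -0.007]
force: [0.5, 0.4, -8.2]
finger_gap: 0.144
```

```bash
python3 st.py
```

```text
[493.65440431  -9.65480136 144.32245612] -0.985060247274494 [-0.0373  0.014  -0.9992] [-0.249  0.5    1.816  0.006  0.866  1.335] [ 0.578 -0.004  0.058  0.011 -0.022  0.037] [ 0.5  0.4 -8.2] [ 0.   -0.17  0.02] 10.9833 0.1442233705232201
```

Request:
jog_arm(
  motion=[
    [0.1, 2.2, 0, 2.3, 255],
    [0.1, 2.2, 0, 2.3, 255],
    [0.1, 2.2, 0, 2.3, 255],
    [0.1, 2.2, 0, 2.3, 255],
    [0.1, 2.0, 0, 2.2, 255],
    [0.1, 1.8, 0, 2, 255],
    [0.1, 1.4, 0, 1.6, 255],
    [0, 1.0, 0, 1, 255],
    [0, 0.5, 0, 0.6, 255],
    [0, 0, 0, 0, 255],
  ],
)

```text
t: 11.82
tcp_pos: [0.4817, 0.1709, 0.1366]
tool_rot: [0.987, 0.158, -0.033, -0.008]
force: [0.2, -0.8, -7.3]
finger_gap: 0.15
```

```bash
python3 st.py
```

```text
[481.74759278 170.89245684 136.56853596] 18.205299752575325 [-0.0677  0.0047 -0.9977] [0.115 0.539 1.761 0.016 0.908 1.357] [ 0.025  0.009  0.023 -0.01  -0.002 -0.004] [ 0.2 -0.8 -7.3] [-0.03 -0.1  -0.  ] 11.8167 0.15000685899399369
```

Request:
jog_arm(
  motion=[
    [0, 0, 0, 0, 255],
    [0, 0, 0, 0, 255],
    [0, 0, 0, 0, 255],
    [0, 0, 0, 0, 255],
  ],
)

```text
t: 12.15
tcp_pos: [0.4793, 0.1704, 0.1354]
tool_rot: [0.987, 0.159, -0.035, -0.007]
force: [0.3, -0.1, -6.7]
finger_gap: 0.149
```

```bash
python3 st.py
```

```text
[479.26725265 170.35946326 135.38127874] 18.27994390975181 [-0.072   0.0034 -0.9974] [0.115 0.54  1.765 0.015 0.908 1.357] [-0.013  0.001  0.006 -0.004 -0.001 -0.001] [ 0.3 -0.1 -6.7] [ 0.03 -0.13  0.02] 12.15 0.1486071880439476
```

Request:
jog_arm(
  motion=[
    [0, 0, 1, 0, 255],
    [0, 0, 1.5, 0, 255],
    [0, 0, 1.5, 0, 255],
    [0, 0, 1.5, 0, 255],
    [0, 0, 1.5, 0, 255],
    [0, 0, 1, 0, 255],
    [0, 0, 0.5, 0, 255],
    [0, 0, 0, 0, 255],
  ],
)

```text
t: 12.82
tcp_pos: [0.4786, 0.1653, 0.228]
tool_rot: [0.987, 0.155, -0.036, -0.007]
force: [0.3, -0.4, -6.7]
finger_gap: 0.147
```

```bash
python3 st.py
```

```text
[478.64588686 165.25611245 227.96005389] 17.78978729956314 [-0.0727  0.0029 -0.9973] [0.105 0.401 1.683 0.012 1.13  1.36 ] [-0.012 -0.015  0.004 -0.    -0.003 -0.   ] [ 0.3 -0.4 -6.7] [-0.01 -0.19 -0.02] 12.8167 0.147464602630625
```

Request:
jog_arm(
  motion=[
    [0, 0, -3, 0, 255],
    [0, 0, -3, 0, 255],
    [0, 0, -2, 0, 255],
    [0, 0, 0, 0, 255],
  ],
)

```text
t: 13.15
tcp_pos: [0.4812, 0.1643, 0.1488]
tool_rot: [0.988, 0.154, -0.031, -0.007]
force: [-1.9, 0.8, -6.6]
finger_gap: 0.15
```

```bash
python3 st.py
```

```text
[481.17348968 164.29108954 148.82791454] 17.668675964292778 [-0.0625  0.004  -0.998 ] [0.103 0.515 1.761 0.013 0.927 1.357] [-0.002 -0.026 -0.013 -0.     0.043  0.001] [-1.9  0.8 -6.6] [-0.    0.02  0.07] 13.15 0.14970236227354106
```

Request:
jog_arm(
  motion=[
    [0, 0, 0.5, 0, 255],
    [0, 0, 1.0, 0, 255],
    [0, 0, 1.5, 0, 255],
    [0, 0, 1.5, 0, 255],
    [0, 0, 1.5, 0, 255],
    [0, 0, 1.0, 0, 255],
    [0, 0, 0.5, 0, 255],
  ],
)

```text
t: 13.73
tcp_pos: [0.4799, 0.1633, 0.2313]
tool_rot: [0.988, 0.153, -0.033, -0.007]
force: [-0.2, -0.4, -8.4]
finger_gap: 0.146
```

```bash
python3 st.py
```

```text
[479.87114507 163.25401118 231.32318279] 17.572787330084918 [-0.0665  0.0035 -0.9978] [0.101 0.395 1.682 0.011 1.131 1.36 ] [-0.003 -0.113 -0.084  0.     0.166  0.002] [-0.2 -0.4 -8.4] [ 0.04 -0.13 -0.  ] 13.7333 0.14556707726548718
```

Request:
jog_arm(
  motion=[
    [0, 0, -4, 0, 255],
    [0, 0, -4, 0, 255],
    [0, 0, -2, 0, 255],
    [0, 0, 0, 0, 255],
    [0, 0, 3.5, 0, 255],
    [0, 0, 3.5, 0, 255],
    [0, 0, 2.5, 0, 255],
  ],
)

```text
t: 14.32
tcp_pos: [0.4813, 0.163, 0.232]
tool_rot: [0.988, 0.152, -0.031, -0.007]
force: [0.6, 0.9, -7.3]
finger_gap: 0.145
```

```bash
python3 st.py
```

```text
[481.3054777  163.01080431 231.96414525] 17.536328467279045 [-0.0632  0.0039 -0.998 ] [0.1   0.394 1.681 0.011 1.129 1.36 ] [-0.004 -0.413 -0.346 -0.002  0.768  0.011] [ 0.6  0.9 -7.3] [ 0.04 -0.18 -0.01] 14.3167 0.14534707666904212
```

Request:
jog_arm(
  motion=[
    [0, 0, -4, 0, 255],
    [0, 0, -4, 0, 255],
    [0, 0, -3, 0, 255],
    [0, 0, 0, 0, 255],
    [0, 0, 0, 0, 255],
    [0, 0, 0, 0, 255],
    [0, 0, 0, 0, 255],
  ],
)

```text
t: 14.9
tcp_pos: [0.4957, 0.1649, 0.1427]
tool_rot: [0.988, 0.153, -0.01, -0.006]
force: [-0.0, -0.1, -7.0]
finger_gap: 0.148
```

```bash
python3 st.py
```

```text
[495.67371464 164.86727804 142.71496291] 17.5882099468148 [-0.0212  0.0083 -0.9997] [0.101 0.526 1.761 0.013 0.875 1.356] [ 0.001 -0.03  -0.02  -0.     0.028 -0.001] [-0.  -0.1 -7. ] [ 0.01 -0.07  0.03] 14.9 0.14817134256289138
```

Request:
jog_arm(
  motion=[
    [0, 0, 0, 0, 255],
    [0, 0, 0, 0, 255],
    [0, 0, 0, 0, 255],
    [0, 0, 0, 0, 255],
  ],
)

```text
t: 15.23
tcp_pos: [0.499, 0.1653, 0.1483]
tool_rot: [0.988, 0.153, -0.005, -0.005]
force: [0.4, 0.6, -7.6]
finger_gap: 0.148
```

```bash
python3 st.py; python3 pic.py s4 270 370 170 260
```

```text
[498.95082452 165.34193171 148.25804692] 17.605775359673295 [-0.0111  0.0093 -0.9999] [0.101 0.518 1.756 0.014 0.878 1.356] [-0.001 -0.016 -0.006  0.002  0.007 -0.   ] [ 0.4  0.6 -7.6] [-0.02 -0.07 -0.02] 15.2333 0.14789231060838828
```

View pics/s4.png

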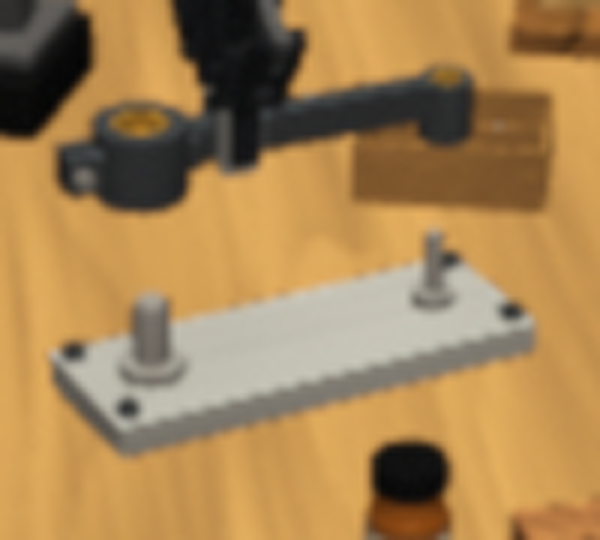

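```bash
python3 - <<'E'
from h import *
S,T=pickle.load(open("s4.pkl","rb"))
cv2.imwrite("pics/t4.png",cv2.resize(T["img"][170:290,220:340,::-1],None,fx=5,fy=5,interpolation=2))
E
```

```text
(no output)
```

View pics/t4.png

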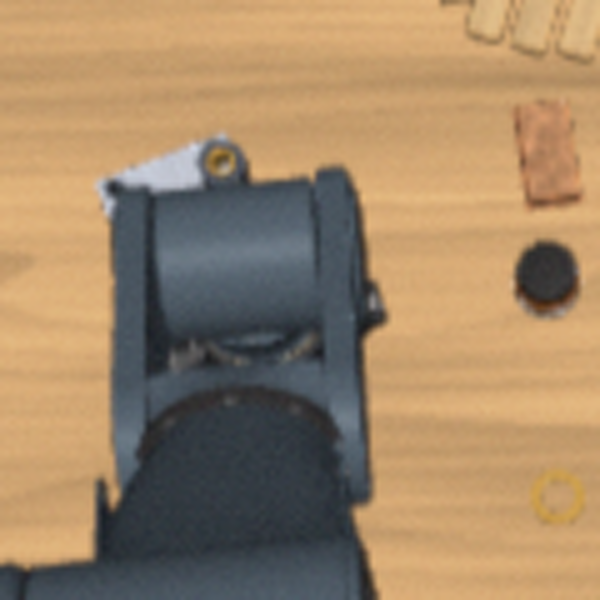

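```bash
cat > lev.py <<'E'
from h import *
f=lambda a,b,k,x,y:(a+(x+.5)/k-.5,b+(y+.5)/k-.5)
def two(a,b):
    d=b-a;return round(float(np.hypot(*d[:2])),1),round(float(np.degrees(np.arctan2(d[1],d[0]))),2)
E
python3 - <<'E'
from lev import *
S,T=pickle.load(open("s4.pkl","rb"));z=.1412
h=onz(S,*f(270,170,6,140,123),z+.04)*1e3;e=onz(S,*f(270,170,6,446,76),z+.034)*1e3
te=onz(T,*f(220,170,5,221,160),z+.034)*1e3
print("S lever",h.round(1),e.round(1),two(h,e),"Teye",te.round(1))
# plate in side view: bright top face
im=S["img"][195:250,270:370];hs=cv2.cvtColor(im,cv2.COLOR_RGB2HSV)
m=((hs[...,1]<45)&(hs[...,2]>170)).astype(np.uint8)
m=cv2.morphologyEx(m,cv2.MORPH_CLOSE,np.ones((3,3)));cs,_=cv2.findContours(m,0,1);c=max(cs,key=cv2.contourArea)[:,0]+[270,195]
W=np.array([onz(S,*map(float,p),.02)[:2] for p in c],np.float32)*1000
print(cv2.minAreaRect(W))
for n,p,zz in(("stud",(151,297),.064),("pin",(434,235),.064)): print(n,onz(S,*f(270,170,6,*p),zz)*1e3)
for n,p,zz in(("Fl",(52,357),.02),("Fr",(125,430),.02),("Br",(534,321),.02),("Bl",(460,260),.02)): print(n,onz(S,*f(270,170,6,*p),zz)*1e3)
E
```

```text
S lever [454.6 150.4 181.2] [616.6 202.2 175.2] (170.1, 17.77) Teye [614.3 200.4 175.2]
((540.81591796875, 211.34683227539062), (245.4619140625, 86.21737670898438), 20.39137077331543)
stud [460.91931409 185.54751842  64.        ]
pin [618.72643157 239.46534424  64.        ]
Fl [408.97690493 205.7347064   20.        ]
Fr [441.86983198 125.00923527  20.        ]
Br [671.37425905 217.14261667  20.        ]
Bl [642.60104893 292.03931984  20.        ]
```

Request:
jog_arm(
  motion=[
    [0, 0.5, 0, 0.4, 255],
    [0.1, 1, 0, 0.8, 255],
    [0.2, 1, 0, 0.8, 255],
    [0.2, 0.7, 0, 0.6, 255],
    [0.1, 0.3, 0, 0.3, 255],
    [0, 0, 0, 0, 255],
    [0, 0, 0, 0, 255],
  ],
)

```text
t: 15.92
tcp_pos: [0.5048, 0.2055, 0.1472]
tool_rot: [0.983, 0.181, -0.006, -0.006]
force: [-0.4, -0.4, -6.7]
finger_gap: 0.147
```

```bash
python3 st.py
```

```text
[504.80430156 205.4722205  147.20541168] 20.90676454823736 [-0.0136  0.009  -0.9999] [0.175 0.541 1.707 0.014 0.905 1.372] [ 0.016  0.008 -0.008 -0.     0.002 -0.   ] [-0.4 -0.4 -6.7] [-0.   -0.06  0.01] 15.9167 0.14694336749234088
```

Request:
jog_arm(
  motion=[
    [0, -0.2, -1.6, 0, 255],
    [0, -0.2, -1.6, -0.1, 255],
    [0, 0, -0.8, 0, 255],
    [0, 0, 0, 0, 255],
    [0, 0, 0, 0, 255],
    [0, 0, 0, 0, 255],
    [0, 0, 0, 0, 255],
  ],
)

```text
t: 16.5
tcp_pos: [0.5061, 0.2016, 0.1071]
tool_rot: [0.983, 0.181, -0.005, -0.005]
force: [1.4, 0.1, -8.1]
finger_gap: 0.143
```

```bash
python3 st.py
```

```text
[506.06187485 201.5537584  107.1471329 ] 20.85058757419461 [-0.0112  0.0088 -0.9999] [0.168 0.603 1.737 0.015 0.811 1.365] [-0.002 -0.006 -0.008 -0.     0.007 -0.001] [ 1.4  0.1 -8.1] [-0.03  0.01 -0.  ] 16.5 0.14257396716314424
```

```bash
python3 pic.py s5 270 370 170 260; python3 - <<'E'
from h import *
S,T=pickle.load(open("s5.pkl","rb"))
cv2.imwrite("pics/t5.png",cv2.resize(T["img"][180:290,220:330,::-1],None,fx=5,fy=5,interpolation=2))
E
```

```text
(no output)
```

View pics/s5.png

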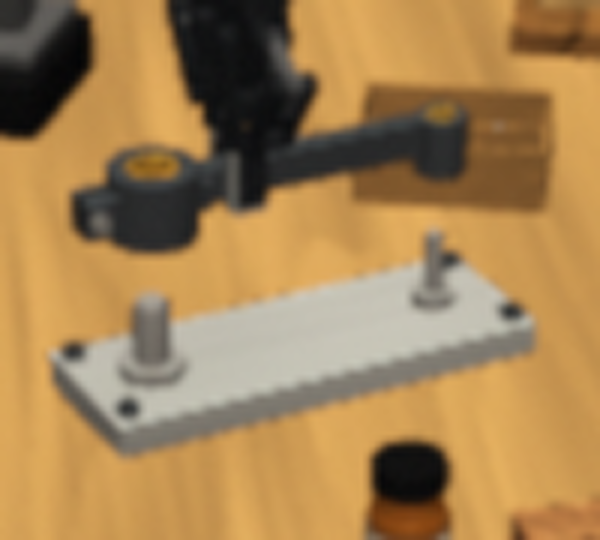

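View pics/t5.png

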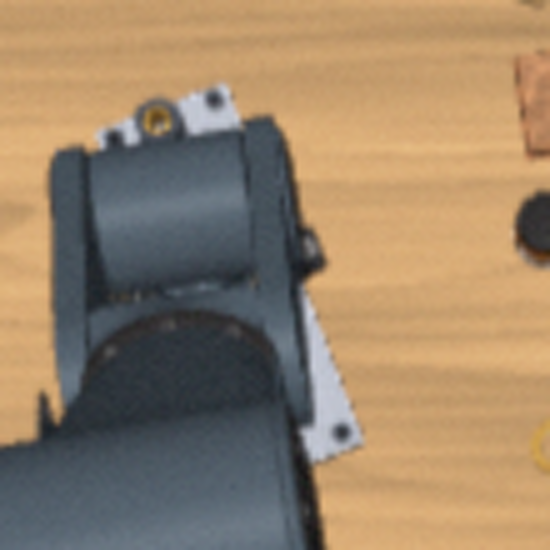

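```bash
python3 - <<'E'
from lev import *
S,T=pickle.load(open("s5.pkl","rb"));z=.1001
h=onz(S,*f(270,170,6,152,165),z+.04)*1e3;e=onz(S,*f(270,170,6,443,112),z+.034)*1e3
te=onz(T,*f(220,180,5,157,121),z+.034)*1e3
print("S lever",h.round(1),e.round(1),two(h,e),"Teye",te.round(1))
# predicted side pixels for target (underside 94): stud S-frame
st=np.array([461.2,182.5]);pn=st+170*np.array([np.cos(np.radians(20.6)),np.sin(np.radians(20.6))])
print("target eye/hub side-frame",st,pn)
E
```

```text
S lever [462.8 186.3 140.1] [622.8 245.7 134.1] (170.7, 20.37) Teye [617.4 243.2 134.1]
target eye/hub side-frame [461.2 182.5] [620.33012108 242.31308023]
```

Request:
jog_arm(
  motion=[
    [-0.1, -0.1, -0.3, 0, 255],
    [-0.1, -0.1, -0.3, -0.1, 255],
    [0, 0, 0, 0, 255],
    [0, 0, 0, 0, 255],
    [0, 0, 0, 0, 255],
  ],
)

```text
t: 17.02
tcp_pos: [0.5048, 0.1996, 0.1022]
tool_rot: [0.984, 0.18, -0.003, -0.005]
force: [-0.3, -0.2, -8.2]
finger_gap: 0.146
```

```bash
python3 st.py
```

```text
[504.84026162 199.57953623 102.22120948] 20.750099770081476 [-0.0077  0.0094 -0.9999] [0.165 0.609 1.748 0.015 0.791 1.363] [-0.     0.001 -0.001  0.001 -0.003  0.   ] [-0.3 -0.2 -8.2] [ 0.01 -0.03 -0.02] 17.0167 0.14592251363359546
```

```bash
python3 pic.py s6 270 370 170 260; python3 st.py;python3 - <<'E'
from h import *
S,T=pickle.load(open("s6.pkl","rb"))
cv2.imwrite("pics/t6.png",T["img"][:,:,::-1]);cv2.imwrite("pics/t6c.png",cv2.resize(T["img"][180:290,220:330,::-1],None,fx=5,fy=5,interpolation=2))
E
```

```text
[504.97879767 199.63367651 102.29816452] 20.753247427252123 [-0.0073  0.0095 -0.9999] [0.165 0.609 1.747 0.015 0.791 1.363] [ 0.    -0.002 -0.003 -0.001  0.     0.001] [ 0.3 -0.2 -7.6] [ 0.08 -0.02 -0.02] 17.1167 0.14408752343997022
```

View pics/s6.png

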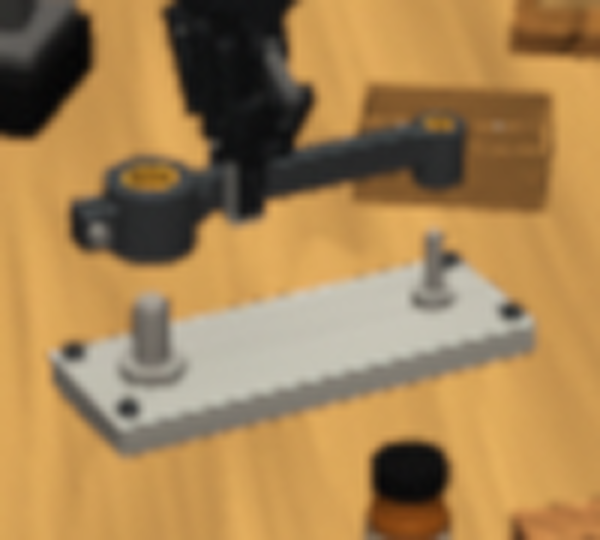

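View pics/t6c.png

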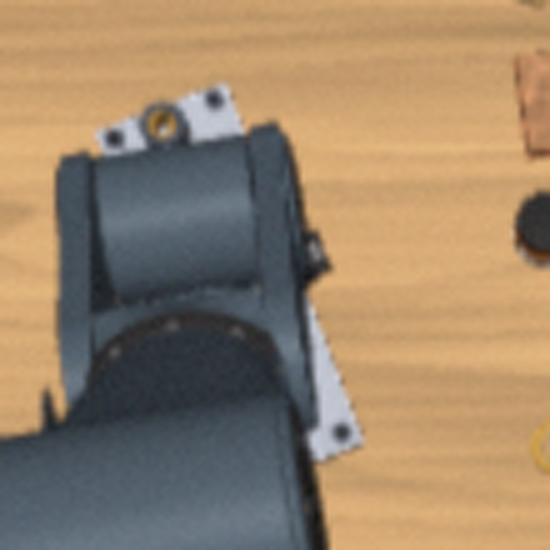

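View pics/t6.png

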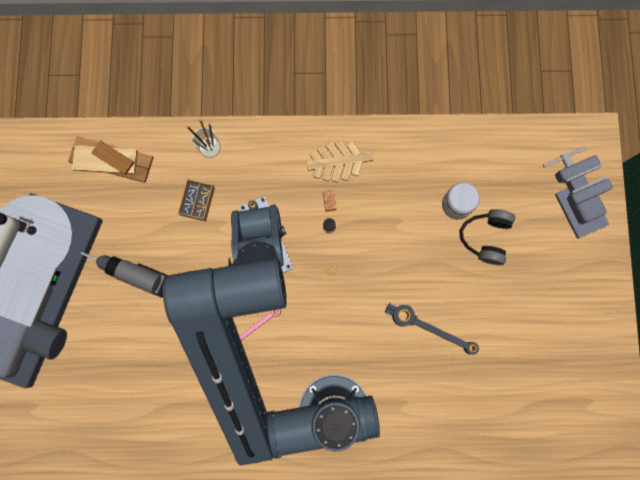

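```bash
python3 - <<'E'
from lev import *
S,T=pickle.load(open("s6.pkl","rb"));z=.0952
h=onz(S,*f(270,170,6,151,176),z+.04)*1e3;e=onz(S,*f(270,170,6,440,124),z+.034)*1e3
te=onz(T,*f(220,180,5,162,123),z+.034)*1e3
print("S lever",h.round(1),e.round(1),two(h,e),"Teye",te.round(1))
T0=pickle.load(open("top0.pkl","rb"));S0=pickle.load(open("side0.pkl","rb"))
for n,a,(x0,x1,y0,y1) in(("drill",(T0,T),(85,165,245,275)),("jar etc",(T0,T),(310,380,130,280)),("tin,muffs",(T0,T),(435,525,175,275)),("screws",(T0,T),(175,220,175,225)),("pink",(T0,T),(215,238,325,360))):
    d=cv2.absdiff(a[0]["img"],a[1]["img"])[y0:y1,x0:x1].max(2);print(n,(d>50).sum(),d.max())
E
```

```text
S lever [462.  183.7 135.2] [620.6 241.4 129.2] (168.8, 20.01) Teye [617.2 240.8 129.2]
drill 0 15
jar etc 0 10
tin,muffs 8 84
screws 0 12
pink 797 214
```

```bash
python3 st.py; python3 -c "
from station import *
print(sign_off())"
```

```text
[504.97879767 199.63367651 102.29816452] 20.753247427252123 [-0.0073  0.0095 -0.9999] [0.165 0.609 1.747 0.015 0.791 1.363] [ 0.    -0.002 -0.003 -0.001  0.     0.001] [ 0.3 -0.2 -7.6] [ 0.08 -0.02 -0.02] 17.1167 0.14408752343997022
the job is handed in; nothing more can be done
None
```

I picked up the smaller grey lever by its bar at the balance point and carried it over the loose parts. I handed the job in at 17.1 s with the lever still held above the block.

**Last checks**
- **Position:** both bores are within about 1.5 mm of the stud and pin. This is from the side camera for hub and eye; the top camera could see only the eye. The two cameras disagree with each other by 2–4 mm in absolute position, so I compared lever and block within each view.
- **Height:** the underside is about 31 mm above the tips. That comes from the arm's measured height since the grasp, not from the cameras.
- **Level and still:** the tool is tilted about 0.7°, and joint speeds are practically zero.
- **Grip:** the force reads about 7.6 N, which matches the lever's weight.
- **Other things:** the drill, jar, sander, washer, leaf and screws look unchanged in the top view. In the tin and ear-defender area, 8 pixels changed; I put this down to the arm overlapping that area in the first picture, but did not confirm it. The arm covers part of the pink lever, so that one could not be compared. I did not compare the larger grey lever, because the arm hid it from above at the start.

**Tilt during the carry:** the tool tilted to about 4° because small sag built up from row to row. I brought it back with quick lowering moves above the block before the final approach, keeping well clear of the tips.

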